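Nest the beaker in the cup on the coaster

ROBOT

A 6-joint arm with a two-finger parallel gripper is mounted at the origin on the work surface. World frame = base frame: x ahead of the robot, y to its left, z up, the work surface at z = 0. Lengths are in mm, angles in rad, forces in N, time in s.
With the tool pointing down it reaches from about 350 to 975 mm from the base axis. Payload 7.1 kg.
Tool frame: the origin (TCP) lies at the very end of the fingers, on their centre line; the grasp point (between the pads) lies 19 mm behind it; z points along the fingers, y is the line along which they close (so a half turn about z gives the same grasp; the last joint's range is limited). The gripper opens to 88 mm and grips with 3 to 60 N. Pads are 20 mm wide; open, the fingers measure 115 mm over their backs; the gripper's body (75 mm by 178 mm) begins 61 mm behind the grasp point.
Start: joints at [-1.133, 0.423, 1.63, -0, 1.089, -0.019], TCP at [275.688, -560.893, 195.075] pointing down, gripper open.
Joint ranges: [-3, 3], [-0.9, 2.11], [0.09, 2.58], [-1.31, 4.45], [0.11, 2.69], [-2.54, 2.54]. Speed limits (rad/s): [2.39, 2.39, 3.01, 3.14, 3.14, 3.14].

INTERFACE

Orientations are given as a rotation vector (axis times angle).
In Python, from workcell import sensors, imaging, close_job gives the robot as it stands. The module is installed in compiled form; this text tells all that it offers.
- The arm moves only by the tool servo_tool, never from a script. Its argument "steps" is a list of rows, each a list of 3 entries, a list of its own where there are three numbers: the shift along the world's x, y, z in m, then the turn, a rotation vector about the world's x, y, z in degrees, then the opening, from -1 (shut) to 1 (fully open). A call has exactly 8 rows; each row shifts and turns the commanded pose from where the row before left it; what a row does not reach is not made up. A row lasts 1/12 s, in which the tool goes at most 41.7 mm and 7.16 degrees, less where a joint would pass 70% of its speed; a pose out of reach is approached as far as the arm can. A call is refused whole if a number of a shift passes 0.0417 or a number of a turn 7.16, either way. A call with a gripper value outside its range is refused whole. The fingers move at their own pace and stop on an object; the grip force is fixed at half the most. Time passes only in rows, so rows that do not move let the fingers close, or fill a call up. It gives the time, the measured TCP pose, the force, the opening and the grip force at its end, in the units of the state.
- sensors.get_obs(): the state, without advancing time (a new reading comes with each control period).
- imaging.get_image(name): name is "side" or "top" or "wrist"; returns a dict with "color" (420x560x3 uint8, blue, green, red), "range_z" (420x560 float32, mm along the optical axis (not along the pixel's ray), 0 where there is no reading), "vertical_fov" (degrees; the focal length in pixels is half the picture's height over the tangent of half this angle, whatever the lens; pixels are square), "cx", "cy" (the principal point, pixels), "rvec" (rotation vector, rad) and "tvec" (3), from world to camera coordinates, as OpenCV has them; the wrist camera has in their place "tool_from_camera" (4x4, takes a point from camera to tool coordinates, whose origin is the TCP and whose axes are the flange's). Camera axes: x right, y down, z forward; pixel columns grow to the right and rows downward; lengths in mm; the calibration is good to about 2 mm. A picture is of the moment at which its call begins: read the wrist's pose just before it.
- close_job(): hands the job in; it is judged then, once.
The state is a dict: "t": time; "qpos": joint angles; "qvel": joint speeds; "joint_torque": joint torques, N m; "ee_pos": TCP position; "orientation": TCP orientation; "ft_force": force on the tool from outside, world axes, zero at the start; "moment": the same for the moment, N m; "width": finger opening in mm; "grasp_force": force on a finger pad.
Only numpy, scipy, OpenCV 4.12 (cv2) and the standard library are available. Lean on these libraries where they do the work, as an engineer would, in place of code of your own. Each camera call takes 0.05 s, during which the arm holds its last target. There are 200 camera calls.

TASK

Put the tall steel beaker away: lower it upright, narrow end down, into the squat steel measuring cup that stands on the round olive-wood coaster, until it just sits in there by itself, then let go of it. Lower it gently - do not drop it in and do not press it tight, or the two will wedge. Leave the cup standing on the coaster, and do not disturb the other, identical measuring cup.

Things in the scene. Friction and masses are not known exactly. Their poses are not given: they have to be found in the camera images.
- beaker_center (a point): Loose tall stainless-steel beaker (130 g), open top, no handle, 110 mm tall. Lower 50 mm tapered, 41 mm diameter at the foot to 64 mm; above that a straight round tube of 64 mm. The point is its centre, on the axis 55 mm above the foot; z points up to the rim. Grip across the tube, 75 to 95 mm above the foot: nested, its lower 45 mm are in the cup, the rest stands clear.
- cup_mouth (a point): Squat tapered steel measuring cup to nest into, loose (220 g), on the coaster. 55 mm tall, mouth 62 mm inside, 71 outside, foot 45 mm; same slope as the beaker. Strip handle just under the rim, to 88 mm from the axis along its -x. The point is the mouth's centre at rim height, z up. When the beaker rests in it the walls touch, its foot 45 mm below this point (floor: 51), its centre 10 mm above.
- coaster: The round olive-wood coaster, 100 mm diameter, 8 mm thick, fixed to the counter; its origin is the centre of its underside. It marks the cup to use.
- spare_mouth (a point): A second measuring cup identical to the other, but standing directly on the stone: leave it alone. The point is the centre of its mouth, 55 mm above its foot.
Things that resemble listed ones, but are neither listed nor needed, are in the scene too. Leave any blue look-alike of the part that bears cup_mouth alone.

How it is judged:
By the outcome, as a careful person would: the job done as asked, in the order asked, and still so for the second after the job is handed in, with the robot touching nothing.
It also fails if it takes over 38 s, if anything falls off the work surface, if the arm or the gripper's body presses on something with over 40 N, if the wrist force passes 120 N, or if a joint passes its speed limit or range.

## Working session

There is one attempt and no reset: what is moved stays moved. The work goes in short steps, Python scripts to look and compute and a tool call to move; the robot and the scene stay as the last step left them, time stands still between calls to the robot, and variables do not carry over. Pictures are saved under pics/ and viewed, at most 10 in all, crops included, and the job is handed in when it is done.

Besides the shell and the picture viewer there is one more tool, called as name([rows], argument=value, ...), one row to a line, values as JSON. servo_tool: Moves the arm, as the interface text tells. Its arguments: {"type":"object","properties":{"steps":{"type":"array"}},"required":["steps"]}

```bash
mkdir -p pics; cat > h.py <<'E'
import numpy as np, cv2
from workcell import sensors, imaging
from scipy.spatial.transform import Rotation as R
def cloud(name):
    o=sensors.get_obs(); im=imaging.get_image(name)
    d=im["range_z"]; h,w=d.shape; f=h/2/np.tan(np.radians(im["vertical_fov"])/2)
    u,v=np.meshgrid(np.arange(w),np.arange(h))
    P=np.stack([(u-im["cx"])/f*d,(v-im["cy"])/f*d,d],-1).reshape(-1,3)
    if name=="wrist":
        T=np.array(im["tool_from_camera"]); P=P@T[:3,:3].T+T[:3,3]
        P=R.from_rotvec(o["orientation"]).apply(P)+np.array(o["ee_pos"])
    else:
        M=R.from_rotvec(np.ravel(im["rvec"])); P=M.inv().apply(P-np.ravel(im["tvec"]))
    P[d.ravel()==0]=np.nan
    return im["color"],P.reshape(h,w,3),im
E
python3 - <<'E'
from h import *
for n in ["top","side"]:
    c,P,im=cloud(n); cv2.imwrite(f"pics/{n}0.png",c); np.save(f"{n}0.npy",P)
    print(n, im["vertical_fov"],im["cx"],im["cy"],im["rvec"],im["tvec"])
print(sensors.get_obs())
E
```

```text
top 44.17822959559591 283.6127924545184 208.3167701208061 [ 2.10404164 -2.07854999  0.25818316] [-20.23085348 596.56345801 929.82728525]
side 50.11718734304746 286.0546606547826 204.71977234792126 [ 0.35710689 -2.74511735  1.21594329] [571.16113826 158.07829559 784.71750534]
{'t': 0.1, 'qpos': array([-1.13301005e+00,  4.23747591e-01,  1.63061277e+00,  3.09047324e-08,
        1.08862456e+00, -1.90026156e-02]), 'qvel': array([-0.00077541, -0.00121937, -0.0031237 , -0.00059395,  0.00269596,
       -0.00043704]), 'joint_torque': array([ 8.82968288e-05, -5.45614064e+01, -2.74323732e+01,  6.45070220e-02,
        1.88561023e-02, -7.31667569e-05]), 'ee_pos': array([ 275.45598878, -560.41153079,  194.39029446]), 'orientation': array([-3.05868264e+00, -7.10992055e-01,  4.54354815e-04]), 'ft_force': array([-0.1233966 , -0.23153032, -0.6172944 ]), 'moment': array([-0.06066789,  0.02870203,  0.01741727]), 'grasp_force': 0.0, 'width': 87.72361203504798}
```

View pics/top0.png

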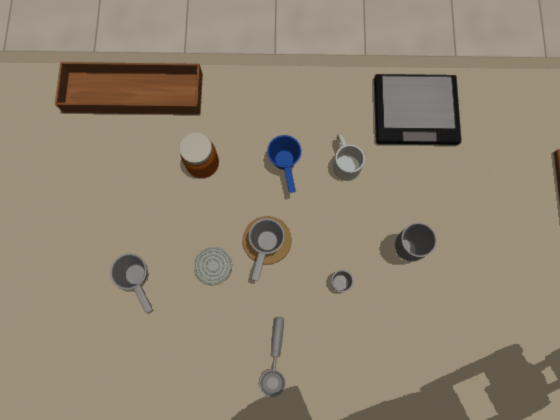

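View pics/side0.png

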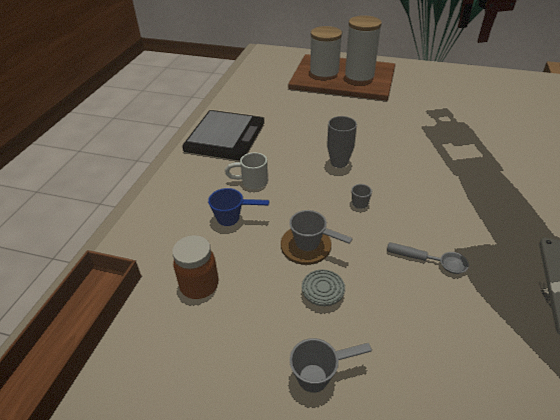

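The top view shows the beaker at about (418,241), the target cup on its coaster at (266,238) and the spare cup at (129,272). The side view shows the same objects: beaker (341,140), cup (308,232), spare (315,365).

```bash
python3 - <<'E'
from h import *
from scipy.optimize import least_squares
def fit(P,c,z,tol,rr):
    Q=P.reshape(-1,3); Q=Q[np.isfinite(Q[:,0])]
    m=(abs(Q[:,2]-z)<tol)&(np.hypot(*(Q[:,:2]-c).T)<rr); Q=Q[m]
    if len(Q)<8: return len(Q)
    s=least_squares(lambda p:np.hypot(Q[:,0]-p[0],Q[:,1]-p[1])-p[2],[*c,33],loss="soft_l1")
    return len(Q),s.x.round(1),np.abs(s.fun).mean().round(2),Q.min(0).round(),Q.max(0).round()
top=np.load("top0.npy"); side=np.load("side0.npy")
for n,(u,v),(us,vs),z in [("beaker",(418,241),(341,140),110),("cup",(266,238),(308,232),63),("spare",(129,272),(315,365),55)]:
    w=top[v-22:v+23,u-22:u+23].reshape(-1,3); 
    print(n,"zmax",np.nanpercentile(w[:,2],[50,90,97,100]).round(1),"nan",np.isnan(w[:,0]).mean().round(2))
    hi=w[abs(w[:,2]-z)<6]; 
    if len(hi)==0: print("none");continue
    c=np.median(hi[:,:2],0); print(c.round())
    print(" top",fit(top,c,z,5,60)); print(" side",fit(side,c,z,5,60))
print(top[210,280],top[100,280],top[210,480])
E
cat > crop.py <<'E'
from h import *
c=cv2.imread("pics/top0.png"); a=[cv2.resize(c[v-35:v+35,u-35:u+35],(390,390),interpolation=cv2.INTER_CUBIC) for u,v in [(418,241),(266,245)]]
cv2.imwrite("pics/crop.png",np.hstack(a))
E
python3 crop.py
```

```text
beaker zmax [ 20.5 104.1 109.9 113.3] nan 0.0
[ 531. -264.]
 top (186, array([ 531.8, -261.6,   30.9]), np.float64(0.76), array([ 500., -295.,  105.]), array([ 563., -230.,  113.]))
 side (139, array([ 531. , -264.9,   31. ]), np.float64(1.15), array([ 500., -297.,  105.]), array([ 563., -233.,  112.]))
cup zmax [11.  61.2 63.9 68. ] nan 0.0
[540.  26.]
 top (345, array([542.3,  20.6,  33.6]), np.float64(4.81), array([482., -14.,  58.]), array([579.,  54.,  68.]))
 side (309, array([542.3,  17.9,  33.6]), np.float64(4.15), array([481., -19.,  58.]), array([579.,  53.,  65.]))
spare zmax [ 4.3 53.8 56.  60.7] nan 0.0
[466. 282.]
 top (391, array([471.6, 282.1,  34. ]), np.float64(5.43), array([414., 246.,  50.]), array([509., 319.,  60.]))
 side (583, array([472.4, 280.8,  33.5]), np.float64(4.4), array([414., 244.,  50.]), array([508., 316.,  57.]))
[611.85088685  -5.38772536  -1.63916185] [861.29277863  -1.98833274  -1.11607442] [ 617.32410206 -423.50983537   -2.74561839]
```

View pics/crop.png

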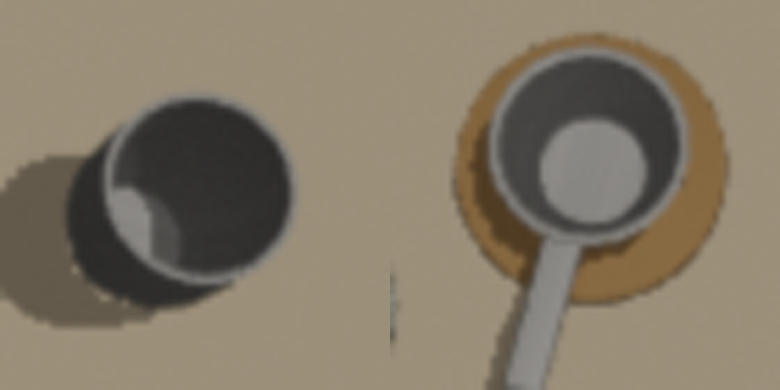

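The crop shows the beaker standing upright with its rim at about (418,240), and the cup's bowl on the coaster with its handle pointing down the picture, towards the robot. Moving over the beaker.

servo_tool([
  [[0.016, 0.0186, 0], [0, 0, 0], 1],
  [[0.016, 0.0186, 0], [0, 0, 0], 1],
  [[0.016, 0.0186, 0], [0, 0, 0], 1],
  [[0.016, 0.0186, 0], [0, 0, 0], 1],
  [[0.016, 0.0186, 0], [0, 0, 0], 1],
  [[0.016, 0.0186, 0], [0, 0, 0], 1],
  [[0.016, 0.0186, 0], [0, 0, 0], 1],
  [[0.016, 0.0186, 0], [0, 0, 0], 1],
])

```text
t: 0.77
ee_pos: [404.1, -410.9, 194.7]
orientation: [-3.059, -0.711, 0.001]
ft_force: [-0.1, -0.5, -0.1]
width: 87.5
grasp_force: 0.0
```

servo_tool([
  [[0.018, 0.021, 0], [0, 0, 0], 1],
  [[0.018, 0.021, 0], [0, 0, 0], 1],
  [[0.018, 0.021, 0], [0, 0, 0], 1],
  [[0.018, 0.021, 0], [0, 0, 0], 1],
  [[0.018, 0.021, 0], [0, 0, 0], 1],
  [[0.018, 0.021, 0], [0, 0, 0], 1],
  [[0.018, 0.021, 0], [0, 0, 0], 1],
  [[0, 0, 0], [0, 0, 0], 1],
])

```text
t: 1.43
ee_pos: [532.0, -261.9, 194.8]
orientation: [-3.058, -0.716, -0.001]
ft_force: [-0.5, -0.1, -0.6]
width: 87.8
grasp_force: 0.0
```

```bash
python3 - <<'E'
from h import *
c,P,im=cloud("wrist"); cv2.imwrite("pics/w1.png",c); np.save("w1.npy",P)
o=sensors.get_obs(); print(o["t"],o["ee_pos"],o["orientation"],np.array(im["tool_from_camera"]).round(2).tolist())
E
```

```text
1.4833 [ 530.71333263 -263.29685512  194.7029325 ] [-3.05837540e+00 -7.16289420e-01  4.02263079e-04] [[-0.0, -0.96, -0.28, 74.45], [1.0, -0.0, 0.0, -0.96], [-0.0, -0.28, 0.96, -190.34], [0.0, 0.0, 0.0, 1.0]]
```

View pics/w1.png

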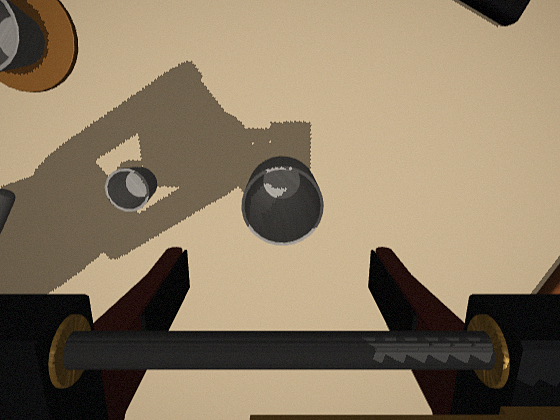

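The wrist view shows the beaker's rim centred at about (283,203), between the fingertips (188 and 370). Next I fit the rim.

```bash
cat >> h.py <<'E'
from scipy.optimize import least_squares
def rim(P,c,z,tol=4,rmin=27,rmax=38,handle=None):
    Q=P.reshape(-1,3); Q=Q[np.isfinite(Q[:,0])]; c=np.array(c,float)
    for _ in range(4):
        r=np.hypot(*(Q[:,:2]-c).T); m=(abs(Q[:,2]-z)<tol)&(r<rmax)&(r>rmin)
        q=Q[m]
        s=least_squares(lambda p:np.hypot(q[:,0]-p[0],q[:,1]-p[1])-p[2],[*c,32],loss="soft_l1"); c=s.x[:2]
    a=np.degrees(np.arctan2(q[:,1]-c[1],q[:,0]-c[0]))
    return len(q),s.x.round(1),np.histogram(a,8,(-180,180))[0],np.median(q[:,2]).round(1)
E
python3 - <<'E'
from h import *
w=np.load("w1.npy"); top=np.load("top0.npy"); side=np.load("side0.npy")
for n,P in [("w",w),("t",top),("s",side)]:
    for tol in (2,4): print(n,rim(P,(531.5,-263),110,tol))
for n,P in [("t",top),("s",side)]:
    for tol in (2,4): print("cup",n,rim(P,(543,19),63,tol,rmin=26,rmax=40))
E
```

```text
w (875, array([ 532.5, -263.6,   30.7]), array([118, 118,  97, 103, 116, 105, 101, 117]), np.float64(110.6))
w (1003, array([ 532.6, -263.5,   30.7]), array([149, 141, 115, 111, 130, 116, 106, 135]), np.float64(110.5))
t (128, array([ 531.8, -261.7,   30.9]), array([15, 18, 15, 17, 13, 18, 17, 15]), np.float64(109.7))
t (176, array([ 531.9, -261.6,   30.9]), array([18, 24, 23, 24, 19, 21, 25, 22]), np.float64(109.3))
s (66, array([ 530.9, -264.9,   30.8]), array([ 7,  7,  7,  8,  6, 12, 10,  9]), np.float64(109.0))
s (106, array([ 531. , -264.9,   31. ]), array([ 9, 15, 14, 12,  8, 15, 20, 13]), np.float64(108.5))
cup t (175, array([544.1,  20.3,  33.1]), array([21, 24, 22, 18, 25, 22, 22, 21]), np.float64(62.9))
cup t (252, array([543.9,  20.2,  32.8]), array([27, 31, 32, 30, 32, 33, 29, 38]), np.float64(62.6))
cup s (141, array([543.7,  17.4,  33.1]), array([17, 15, 16, 20, 16, 21, 18, 18]), np.float64(62.2))
cup s (227, array([543.5,  17.6,  33.1]), array([21, 33, 33, 30, 21, 29, 31, 29]), np.float64(61.6))
```

servo_tool([
  [[0.002, 0.001, -0.016], [0, 0, 0], 1],
  [[0, 0, -0.018], [0, 0, 0], 1],
  [[0, 0, -0.018], [0, 0, 0], 1],
  [[0, 0, -0.018], [0, 0, 0], 1],
  [[0, 0, -0.018], [0, 0, 0], 1],
  [[0, 0, -0.016], [0, 0, 0], 1],
  [[0, 0, -0.013], [0, 0, 0], 1],
  [[0, 0, -0.011], [0, 0, 0], 1],
])

```text
t: 2.15
ee_pos: [530.7, -264.6, 65.8]
orientation: [-3.06, -0.71, 0.002]
ft_force: [0.4, -0.0, 0.8]
width: 87.6
grasp_force: 0.0
```

servo_tool([
  [[0, 0, 0], [0, 0, 0], 0.8],
  [[0, 0, 0], [0, 0, 0], 0.7],
  [[0, 0, 0], [0, 0, 0], 0.6],
  [[0, 0, 0], [0, 0, 0], 0.5],
  [[0, 0, 0], [0, 0, 0], 0.4],
  [[0, 0, 0], [0, 0, 0], 0.3],
  [[0, 0, 0], [0, 0, 0], 0.2],
  [[0, 0, 0], [0, 0, 0], 0.2],
])

```text
t: 2.82
ee_pos: [532.5, -264.5, 68.0]
orientation: [3.059, 0.711, 0.002]
ft_force: [-0.0, -0.1, 5.9]
width: 64.4
grasp_force: 30.0
```

servo_tool([
  [[0, 0, 0.004], [0, 0, 0], 0.2],
  [[0, 0, 0.01], [0, 0, 0], 0.2],
  [[0, 0, 0.016], [0, 0, 0], 0.2],
  [[0, 0, 0.018], [0, 0, 0], 0.2],
  [[0, 0, 0.018], [0, 0, 0], 0.2],
  [[0, 0, 0.018], [0, 0, 0], 0.2],
  [[0, 0, 0.01], [0, 0, 0], 0.2],
  [[0, 0, 0.004], [0, 0, 0], 0.2],
])

```text
t: 3.48
ee_pos: [532.5, -264.4, 167.2]
orientation: [3.058, 0.711, 0.003]
ft_force: [0.2, -0.2, -0.9]
width: 64.2
grasp_force: 30.0
```

servo_tool([
  [[0, 0.01, 0], [0, 0, 0], 0.2],
  [[0, 0.02, 0], [0, 0, 0], 0.2],
  [[0, 0.025, 0], [0, 0, 0], 0.2],
  [[0, 0.025, 0], [0, 0, 0], 0.2],
  [[0, 0.025, 0], [0, 0, 0], 0.2],
  [[0, 0.025, 0], [0, 0, 0], 0.2],
  [[0, 0.02, 0], [0, 0, 0], 0.2],
  [[0, 0.01, 0], [0, 0, 0], 0.2],
])

```text
t: 4.15
ee_pos: [530.3, -101.3, 163.8]
orientation: [-3.058, -0.713, 0.004]
ft_force: [-0.4, 0.1, -1.1]
width: 64.1
grasp_force: 30.0
```

```bash
python3 - <<'E'
from h import *
for n in ("wrist","side"):
    c,P,im=cloud(n); cv2.imwrite(f"pics/{n}2.png",c); np.save(f"{n}2.npy",P)
    if n=="wrist": print("cup",rim(P,(543.7,18.8),63,4,26,40),rim(P,(543.7,18.8),63,2,26,40))
o=sensors.get_obs(); print(o)
a,b=cv2.imread("pics/wrist2.png"),cv2.imread("pics/side2.png")
cv2.imwrite("pics/c2.png",np.hstack([cv2.resize(a,(400,300)),b[0:300,160:560]]))
E
```

```text
cup (1854, array([545. ,  17.9,  32.6]), array([202, 173, 167, 189, 224, 279, 287, 333]), np.float64(63.2)) (1531, array([545. ,  18.1,  32.8]), array([173, 162, 160, 179, 200, 226, 225, 206]), np.float64(63.4))
{'t': 4.25, 'qpos': array([-2.12550044e-01,  3.41200942e-01,  1.84041950e+00,  7.98764273e-05,
        9.61907995e-01,  8.98923441e-01]), 'qvel': array([-0.03873722,  0.00396827, -0.01910995, -0.01296205,  0.0001614 ,
       -0.02503502]), 'joint_torque': array([ 1.28921203e+00, -4.75245738e+01, -2.46337152e+01,  1.99094145e-01,
       -1.96527760e-02,  2.65690824e-01]), 'ee_pos': array([ 530.89063235, -102.37483056,  164.19889031]), 'orientation': array([-3.05825646e+00, -7.14904529e-01,  2.70344998e-03]), 'ft_force': array([-0.46584173, -0.3735014 , -1.41786016]), 'moment': array([-0.00032562, -0.02486611,  0.05255487]), 'grasp_force': 29.999594511464238, 'width': 64.13002357426707}
```

View pics/c2.png

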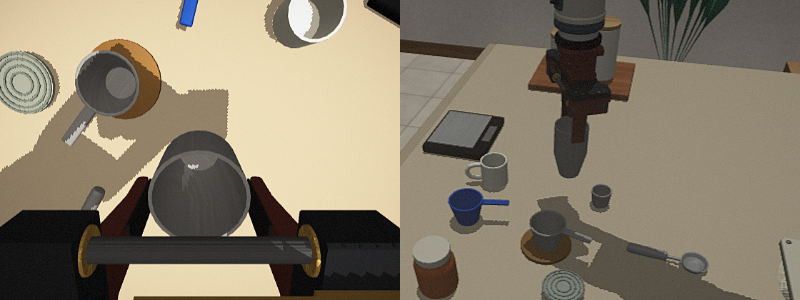

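The wrist half shows the beaker gripped, with its rim at about (200,195), and the cup on its coaster at about (107,83). The side half shows the beaker hanging upright. Now I measure the beaker and cup in the same wrist frame.

```bash
python3 - <<'E'
from h import *
w=np.load("wrist2.npy"); s=np.load("side2.npy")
Q=w[140:330,200:360].reshape(-1,3); q=Q[np.hypot(Q[:,0]-531,Q[:,1]+102)<36]; print(np.nanpercentile(q[:,2],[50,90,97,99.5]).round(1))
for z in (205,208): print(rim(w[:, 205:352],(531,-102),z,3,27,36))
# side-view tilt check: axis of the beaker at heights by circle fits of the outer wall
q=s.reshape(-1,3); q=q[np.hypot(q[:,0]-531,q[:,1]+102)<45]
for z0 in range(95,215,10):
    k=q[abs(q[:,2]-z0)<4]
    if len(k)>15:
        f=least_squares(lambda p:np.hypot(k[:,0]-p[0],k[:,1]-p[1])-p[2],[531,-102,30],loss="soft_l1"); print(z0,len(k),f.x.round(1))
print(np.nanmin(q[:,2]))
E
```

```text
[171.5 206.4 212.6 222.7]
(2927, array([530.9, -99.9,  30.6]), array([ 42, 398, 432, 364, 458, 380, 406, 447]), np.float64(206.2))
(2334, array([ 530.5, -100.1,   30.8]), array([  0, 237, 383, 320, 370, 327, 394, 303]), np.float64(206.5))
95 22 [ 529.3 -105.    22.8]
105 56 [ 529.3 -101.9   22.3]
115 61 [ 528.9 -100.6   23.9]
125 66 [ 529.1 -101.6   27.1]
135 73 [ 529.2 -101.6   29.2]
145 100 [ 529.2 -102.6   32. ]
155 117 [ 529.3 -101.8   31.7]
165 122 [ 529.2 -101.6   31.6]
175 157 [ 529.2 -101.    31.1]
185 152 [ 529.  -100.9   31. ]
195 183 [ 526.6 -100.4   32.6]
205 182 [ 527.8 -100.4   32.2]
-4.727623796216351
```

servo_tool([
  [[0.002, 0.009, 0], [0, 0, 0], 0.2],
  [[0.002, 0.02, 0], [0, 0, 0], 0.2],
  [[0.003, 0.025, 0], [0, 0, 0], 0.2],
  [[0.003, 0.025, 0], [0, 0, 0], 0.2],
  [[0.002, 0.02, 0], [0, 0, 0], 0.2],
  [[0.002, 0.013, 0], [0, 0, 0], 0.2],
  [[0.0003, 0.0065, 0], [0, 0, 0], 0.2],
  [[0, 0, 0], [0, 0, 0], 0.2],
])

```text
t: 4.92
ee_pos: [546.1, 14.9, 164.9]
orientation: [-3.06, -0.713, 0.0]
ft_force: [0.0, 0.0, -0.9]
width: 64.2
grasp_force: 30.0
```

```bash
cat > m.py <<'E'
from h import *
import sys
print(sensors.get_obs()["ee_pos"].round(1),sensors.get_obs()["ft_force"].round(1))
for n in ("top","side","wrist"):
    c,P,im=cloud(n); cv2.imwrite(f"pics/{n}{sys.argv[1]}.png",c)
    zs=float(sys.argv[2])
    q=P.reshape(-1,3); q=q[np.isfinite(q[:,0])]; q=q[np.hypot(q[:,0]-545,q[:,1]-18)<45]
    try: print(n,"beaker rim",rim(P,(545,18),zs,4,27,36)[:2])
    except Exception: pass
    if n=="wrist": continue
    try: print(n,"cup rim",rim(P,(545,18),63,3,31,39))
    except Exception: pass
    for z0 in np.arange(zs-100,zs,10):
        k=q[abs(q[:,2]-z0)<4]
        if len(k)>25:
            f=least_squares(lambda p:np.hypot(k[:,0]-p[0],k[:,1]-p[1])-p[2],[545,18,30],loss="soft_l1"); print(z0,len(k),f.x.round(1))
E
python3 m.py 3 207
python3 -c "
import cv2,numpy as np
a=cv2.imread('pics/side3.png')[60:300,200:440];b=cv2.imread('pics/wrist3.png')
cv2.imwrite('pics/c3.png',np.hstack([cv2.resize(a,(400,400)),cv2.resize(b,(400,400))]))"
```

```text
[546.1  14.9 164.9] [ 0.   0.  -0.9]
top beaker rim (0, array([545.,  18.,  32.]))
top cup rim (0, array([545.,  18.,  32.]), array([0, 0, 0, 0, 0, 0, 0, 0]), np.float64(nan))
side beaker rim (116, array([544.8,  13.7,  31.1]))
side cup rim (140, array([543.7,  17.3,  33.2]), array([18, 14,  1, 23, 18, 22, 23, 21]), np.float64(61.9))
107.0 54 [545.3  12.6  23.2]
117.0 66 [545.2  12.7  25.3]
127.0 74 [545.1  12.5  27.8]
137.0 80 [545.4  12.1  30.6]
147.0 109 [544.9  13.   31.8]
157.0 132 [545.   13.   31.9]
167.0 158 [544.9  13.9  31.1]
177.0 196 [544.7  14.   31. ]
187.0 162 [544.4  14.3  31. ]
197.0 188 [543.1  15.5  31.9]
wrist beaker rim (3170, array([546.5,  15.1,  30.7]))
  return _methods._mean(a, axis=axis, dtype=dtype,
  ret = ret.dtype.type(ret / rcount)
```

View pics/c3.png

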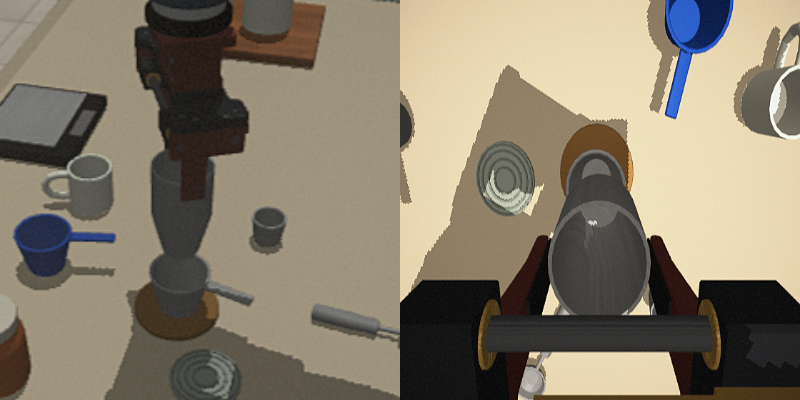

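Beaker foot is directly over the cup. Side and wrist measurements agree on a correction of about (-1.5, +4) mm. I correct, then lower partway.

servo_tool([
  [[-0.0008, 0.002, 0], [0, 0, 0], 0.2],
  [[-0.0007, 0.002, 0], [0, 0, 0], 0.2],
  [[0, 0, -0.006], [0, 0, 0], 0.2],
  [[0, 0, -0.01], [0, 0, 0], 0.2],
  [[0, 0, -0.01], [0, 0, 0], 0.2],
  [[0, 0, -0.008], [0, 0, 0], 0.2],
  [[0, 0, -0.006], [0, 0, 0], 0.2],
  [[0, 0, 0], [0, 0, 0], 0.2],
])

```text
t: 5.73
ee_pos: [543.2, 18.4, 123.1]
orientation: [-3.059, -0.711, 0.005]
ft_force: [0.3, 1.0, -1.3]
width: 64.0
grasp_force: 30.0
```

```bash
python3 m.py 4 167 2>/dev/null
```

```text
[543.2  18.4 123.1] [ 0.3  1.  -1.3]
top beaker rim (0, array([545.,  18.,  32.]))
top cup rim (0, array([545.,  18.,  32.]), array([0, 0, 0, 0, 0, 0, 0, 0]), np.float64(nan))
side beaker rim (80, array([542.6,  17.9,  30.7]))
side cup rim (111, array([543.8,  17.7,  33.2]), array([17,  0,  0, 10, 21, 22, 22, 19]), np.float64(62.0))
67.0 71 [545.4   4.8  35.3]
77.0 55 [542.5  17.2  25.3]
87.0 62 [542.8  16.9  27.9]
97.0 67 [542.8  17.2  30.2]
107.0 107 [542.8  16.8  32.2]
117.0 132 [542.5  17.7  31.4]
127.0 155 [542.4  18.2  30.9]
137.0 172 [542.3  18.2  31. ]
147.0 115 [542.3  18.8  30.8]
157.0 168 [540.8  19.4  32. ]
wrist beaker rim (3102, array([544.8,  19.8,  30.7]))
```

servo_tool([
  [[0.0006, 0, -0.003], [0, 0, 0], 0.2],
  [[0, 0, -0.005], [0, 0, 0], 0.2],
  [[0, 0, -0.005], [0, 0, 0], 0.2],
  [[0, 0, -0.005], [0, 0, 0], 0.2],
  [[0, 0, -0.004], [0, 0, 0], 0.2],
  [[0, 0, -0.003], [0, 0, 0], 0.2],
  [[0, 0, 0], [0, 0, 0], 0.2],
  [[0, 0, 0], [0, 0, 0], 0.2],
])

```text
t: 6.55
ee_pos: [545.0, 18.4, 99.8]
orientation: [-3.06, -0.711, 0.001]
ft_force: [0.0, 0.3, -0.7]
width: 63.7
grasp_force: 30.0
```

```bash
python3 m.py 5 142 2>/dev/null
```

```text
[545.   18.4  99.8] [ 0.   0.3 -0.7]
top beaker rim (0, array([545.,  18.,  32.]))
top cup rim (0, array([545.,  18.,  32.]), array([0, 0, 0, 0, 0, 0, 0, 0]), np.float64(nan))
side beaker rim (95, array([543.8,  18.4,  30.8]))
side cup rim (103, array([543.7,  17.3,  33.2]), array([13,  0,  0,  2, 20, 22, 22, 24]), np.float64(61.8))
42.0 72 [543.6  19.2  28.1]
52.0 81 [543.   19.9  29.4]
62.0 211 [543.6  15.   33.4]
72.0 62 [543.7  17.9  29.1]
82.0 84 [544.   16.7  32.1]
92.0 125 [543.9  17.9  31.3]
102.0 145 [543.8  18.3  31. ]
112.0 147 [543.7  18.5  30.9]
122.0 110 [543.7  18.9  30.8]
132.0 156 [542.4  19.8  31.8]
wrist beaker rim (3226, array([545.8,  19.8,  30.7]))
```

servo_tool([
  [[-0.0003, -0.0005, -0.002], [0, 0, 0], 0.2],
  [[0, 0, -0.002], [0, 0, 0], 0.2],
  [[0, 0, -0.0015], [0, 0, 0], 0.2],
  [[0, 0, -0.0015], [0, 0, 0], 0.2],
  [[0, 0, -0.001], [0, 0, 0], 0.2],
  [[0, 0, -0.001], [0, 0, 0], 0.2],
  [[0, 0, 0], [0, 0, 0], 0.2],
  [[0, 0, 0], [0, 0, 0], 0.2],
])

```text
t: 7.37
ee_pos: [544.8, 17.9, 91.0]
orientation: [-3.06, -0.711, 0.0]
ft_force: [-0.4, 0.6, -1.3]
width: 63.9
grasp_force: 30.0
```

```bash
python3 m.py 6 133 2>/dev/null
```

```text
[544.8  17.9  91. ] [-0.4  0.6 -1.3]
top beaker rim (0, array([545.,  18.,  32.]))
top cup rim (0, array([545.,  18.,  32.]), array([0, 0, 0, 0, 0, 0, 0, 0]), np.float64(nan))
side beaker rim (96, array([543.4,  17.9,  30.9]))
side cup rim (100, array([543.9,  17.2,  33.3]), array([ 9,  0,  0,  1, 19, 28, 24, 19]), np.float64(61.8))
33.0 57 [543.7  16.8  28.1]
43.0 68 [543.7  18.2  29.2]
53.0 81 [542.7  17.3  32.2]
63.0 183 [544.1  14.6  33.8]
73.0 92 [543.8  16.3  32.1]
83.0 122 [543.5  17.7  31.2]
93.0 141 [543.3  18.   30.9]
103.0 143 [543.4  18.1  30.8]
113.0 111 [543.3  18.1  30.9]
123.0 152 [541.5  18.7  32.3]
wrist beaker rim (3207, array([545.4,  19.3,  30.7]))
```

servo_tool([
  [[0, 0, -0.001], [0, 0, 0], 0.2],
  [[0, 0, -0.0005], [0, 0, 0], 0.2],
  [[0, 0, -0.0005], [0, 0, 0], 0.2],
  [[0, 0, -0.0005], [0, 0, 0], 0.2],
  [[0, 0, -0.0005], [0, 0, 0], 0.2],
  [[0, 0, 0], [0, 0, 0], 0.2],
  [[0, 0, 0], [0, 0, 0], 0.2],
  [[0, 0, 0], [0, 0, 0], 0.2],
])

```text
t: 8.18
ee_pos: [544.8, 17.9, 88.1]
orientation: [-3.06, -0.711, 0.0]
ft_force: [-0.7, -0.6, -0.5]
width: 64.3
grasp_force: 30.0
```

servo_tool([
  [[0, 0, -0.0005], [0, 0, 0], 0.2],
  [[0, 0, -0.0005], [0, 0, 0], 0.2],
  [[0, 0, -0.0005], [0, 0, 0], 0.2],
  [[0, 0, -0.0005], [0, 0, 0], 0.2],
  [[0, 0, 0], [0, 0, 0], 0.2],
  [[0, 0, 0], [0, 0, 0], 0.2],
  [[0, 0, 0], [0, 0, 0], 0.2],
  [[0, 0, 0], [0, 0, 0], 0.2],
])

```text
t: 8.85
ee_pos: [545.1, 17.9, 86.4]
orientation: [3.06, 0.711, 0.001]
ft_force: [0.2, -0.8, 4.9]
width: 64.3
grasp_force: 30.0
```

```bash
python3 m.py 7 129 2>/dev/null; python3 -c "
from workcell import sensors
o=sensors.get_obs();print(o['ft_force'],o['moment'])"
```

```text
[545.1  17.9  86.4] [ 0.2 -0.8  4.9]
top beaker rim (0, array([545.,  18.,  32.]))
top cup rim (0, array([545.,  18.,  32.]), array([0, 0, 0, 0, 0, 0, 0, 0]), np.float64(nan))
side beaker rim (81, array([543.8,  17.3,  30.7]))
side cup rim (122, array([544. ,  15.6,  33.7]), array([ 7,  0,  0,  0, 13, 38, 40, 24]), np.float64(62.2))
29.0 51 [543.9  17.1  27. ]
39.0 57 [544.1  16.8  29.6]
49.0 70 [543.7  17.   31.6]
59.0 186 [543.2  14.9  34.9]
69.0 98 [544.   16.3  32.1]
79.0 129 [543.7  17.6  31. ]
89.0 138 [543.8  17.8  31. ]
99.0 127 [543.8  17.9  30.8]
109.0 101 [543.7  18.   31. ]
119.0 147 [540.1  18.6  33.5]
wrist beaker rim (3070, array([545.6,  19.2,  30.8]))
[-0.83973649 -1.2053486   5.68771347] [-0.25376984 -0.03185649  0.02651571]
```

Contact at the predicted rest height (foot about 18 mm), with only a few newtons and the beaker centred. Releasing.

servo_tool([
  [[0, 0, 0], [0, 0, 0], 0.48],
  [[0, 0, 0], [0, 0, 0], 0.52],
  [[0, 0, 0], [0, 0, 0], 0.6],
  [[0, 0, 0], [0, 0, 0], 0.7],
  [[0, 0, 0], [0, 0, 0], 0.8],
  [[0, 0, 0], [0, 0, 0], 0.9],
  [[0, 0, 0], [0, 0, 0], 1],
  [[0, 0, 0], [0, 0, 0], 1],
])

```text
t: 9.67
ee_pos: [544.7, 17.9, 86.0]
orientation: [-3.06, -0.711, 0.0]
ft_force: [0.1, -0.2, 0.3]
width: 87.5
grasp_force: 0.0
```

```bash
python3 m.py 8 128 2>/dev/null; python3 -c "
import cv2,numpy as np
a=cv2.imread('pics/side8.png')[60:300,200:440];b=cv2.imread('pics/wrist8.png')
cv2.imwrite('pics/c8.png',np.hstack([cv2.resize(a,(400,400)),cv2.resize(b,(400,400))]))"
```

```text
[544.7  17.9  86. ] [ 0.1 -0.2  0.3]
top beaker rim (0, array([545.,  18.,  32.]))
top cup rim (0, array([545.,  18.,  32.]), array([0, 0, 0, 0, 0, 0, 0, 0]), np.float64(nan))
side beaker rim (89, array([543.9,  17.4,  30.7]))
side cup rim (112, array([543.7,  16.5,  33.5]), array([ 6,  0,  0,  0, 19, 31, 29, 27]), np.float64(61.9))
28.0 52 [544.3  16.4  27.2]
38.0 62 [544.   16.4  29.6]
48.0 56 [543.9  17.1  30.9]
58.0 167 [543.   14.7  35. ]
68.0 89 [543.9  16.2  32. ]
78.0 135 [543.7  17.5  31. ]
88.0 134 [543.8  17.8  30.6]
98.0 92 [543.5  17.8  31. ]
108.0 96 [543.5  17.7  30.8]
118.0 101 [543.5  18.3  30.7]
wrist beaker rim (2976, array([545.7,  19.1,  30.5]))
```

View pics/c8.png

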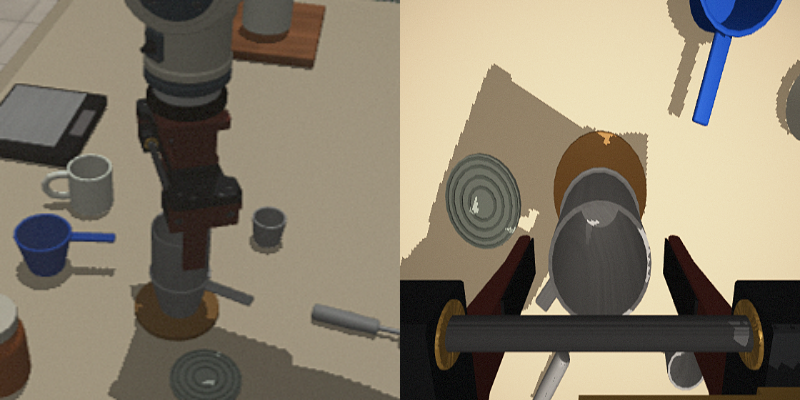

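The beaker stands upright in the cup on the coaster, with free gaps to both fingers. Retreating straight up.

servo_tool([
  [[0, 0, 0.005], [0, 0, 0], 1],
  [[0, 0, 0.012], [0, 0, 0], 1],
  [[0, 0, 0.02], [0, 0, 0], 1],
  [[0, 0, 0.022], [0, 0, 0], 1],
  [[0, 0, 0.022], [0, 0, 0], 1],
  [[0, 0, 0.022], [0, 0, 0], 1],
  [[0, 0, 0.015], [0, 0, 0], 1],
  [[0, 0, 0.006], [0, 0, 0], 1],
])

```text
t: 10.48
ee_pos: [546.4, 17.9, 213.8]
orientation: [3.059, 0.711, 0.008]
ft_force: [0.7, -1.0, 0.6]
width: 88.1
grasp_force: 0.0
```

```bash
python3 m.py 9 128 2>/dev/null; python3 -c "
import cv2,numpy as np
a=cv2.imread('pics/side9.png')[60:300,200:440];b=cv2.imread('pics/wrist9.png')
cv2.imwrite('pics/c9.png',np.hstack([cv2.resize(a,(400,400)),cv2.resize(b,(400,400))]))"
```

```text
[546.4  17.9 213.8] [ 0.7 -1.   0.6]
top beaker rim (0, array([545.,  18.,  32.]))
top cup rim (0, array([545.,  18.,  32.]), array([0, 0, 0, 0, 0, 0, 0, 0]), np.float64(nan))
side beaker rim (200, array([543.8,  17.4,  30.9]))
side cup rim (101, array([543.8,  17.1,  33.5]), array([ 8,  0,  0,  0, 15, 26, 29, 23]), np.float64(62.2))
28.0 53 [543.5  16.9  26.7]
38.0 56 [543.6  17.4  28.8]
48.0 64 [544.   17.4  30.9]
58.0 152 [543.   13.9  35.8]
68.0 96 [544.   15.9  32.2]
78.0 138 [543.6  17.5  31.1]
88.0 175 [543.8  17.7  30.9]
98.0 207 [543.7  17.7  30.9]
108.0 203 [543.8  17.8  30.9]
118.0 220 [543.8  17.9  30.8]
wrist beaker rim (1036, array([545.3,  18.9,  30.7]))
```

View pics/c9.png

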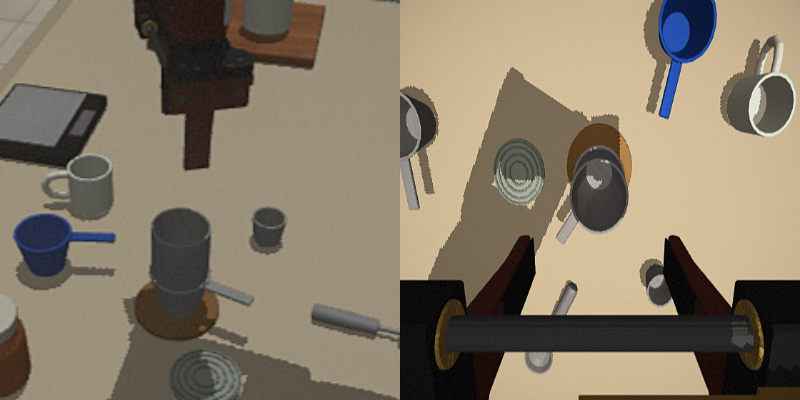

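The beaker sits upright in the cup on the coaster, the gripper is clear above it, and the spare cup is untouched. Handing in.

```bash
python3 -c "
from workcell import close_job
print(close_job())"
```

```text
the job is handed in; nothing more can be done
None
```

The beaker is seated upright in the measuring cup on the coaster and released, the spare cup was left alone, and the job was handed in at about 11 s of the 38 s allowed (no verdict was returned).

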